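# Step the copy-stand filter wheel to the three-dot filter

## Robot

A 6-joint arm with a two-finger parallel gripper is mounted at the origin on the work surface. World frame = base frame: x ahead of the robot, y to its left, z up, the work surface at z = 0. Lengths are in mm, angles in degrees, forces in N, time in s.
With the tool pointing down it reaches from about 350 to 775 mm from the base axis. Payload 5.5 kg.
Tool frame: the origin (TCP) lies on the centre line of the jaws, within the pads' length; the fingertips stand 17 mm ahead of it and the grasp point (between the pads) lies 2 mm behind it; z points along the fingers, y is the line along which they close (so a half turn about z gives the same grasp; the last joint's range is limited). The gripper opens to 85 mm and grips with 20 to 120 N. Pads are 22 mm wide; open, the fingers measure 114 mm over their backs; the gripper's body (76 mm by 85 mm) begins 54 mm behind the grasp point. The pads swing forward as they close: fully open they stand 13 mm farther back than shut.
Start: joints at [68.663, 17.945, 2.641, 74.691, 0, 82.002], TCP at [132.676, 559.524, 248.323] pointing down, gripper open.
Joint ranges: [-158.12, 158.12], [-49.38, 96.58], [-58.88, 72.47], [-126.05, 133.96], [-84.25, 85.87], [-180, 180]. Speed limits (degrees/s): [147.25, 147.25, 180, 180, 180, 180].

## Interface

Orientations are given as a 3x3 rotation matrix whose columns are the frame's x, y, z axes.
In Python, from bench import bot, optics, job gives the robot as it stands. The module is installed in compiled form; this text tells all that it offers.
- The arm moves only by the shell command python3 -m creep 'ROWS' [FORCE]. ROWS is JSON, a list that holds one entry, the list of rows, each a list of 5 numbers: the shift along the world's x, y, z in cm, then the turn about the world's z in degrees, then the gripper command: -1 is shut, 1 is fully open, values between are in proportion. A call has 1 to 5 rows; each row shifts and turns the commanded pose from where the row before left it; what a row does not reach is not made up. A row lasts 1/8 s, in which the tool goes at most 62.5 mm and 10.7 degrees, less where a joint would pass 70% of its speed; a pose out of reach is approached as far as the arm can. A call is refused whole if a number of a shift passes 6.25 or a number of a turn 10.7, either way. A call with a gripper value outside its range is refused whole. The fingers move at their own pace and stop on an object; FORCE is the grip in N (left out, the last holds). Time passes only in rows, so rows that do not move let the fingers close. It gives the time, the measured TCP pose, the force, the opening and the grip force at its end, in the units of the state.
- bot.sense(): the state, without advancing time (a new reading comes with each control period).
- optics.read_camera(name): name is "scene" or "top"; returns a dict with "frame" (420x560x3 uint8, blue, green, red), "intrinsics" (3x3 intrinsics, pixels), "view" (4x4, takes a point from world to camera coordinates). Camera axes: x right, y down, z forward; pixel columns grow to the right and rows downward; lengths in mm; the calibration is good to about 2 mm. A picture is of the moment at which its call begins. There is no depth.
- job.close_job(): hands the job in; it is judged then, once.
The state is a dict: "t": time; "joint_pos": joint angles; "qvel": joint speeds; "joint_efforts": joint torques, N m; "tool_pos": TCP position; "eef_rot": TCP orientation; "contact_force": force on the tool from outside, world axes, zero at the start; "wrist_torque": the same for the moment, N m; "grip_width": opening from 0.0 (shut) to 1.0 (fully open); "finger_force": force on a finger pad.
Only numpy, scipy, OpenCV 4.12 (cv2) and the standard library are available. Lean on these libraries where they do the work, as an engineer would, in place of code of your own. Each camera call takes 0.05 s, during which the arm holds its last target. There are 200 camera calls.

## Task

The booklet on the copy stand is to be photographed next through the filter marked with three white dots. Push the tabs on the rim of the filter wheel with a fingertip and step the wheel round, either way, until the three-dot filter has clicked in centrally under the camera lens, then take the hand away. Do not touch the filter glasses or the camera, and leave the booklet, the magnifier, the lacquer box and the brush pot where they are.

Things in the scene. Friction and masses are not known exactly. Their poses are not given: they have to be found in the camera images.
- wheel (a joint): Filter wheel: black level plate, 200 mm across, 8 mm thick, top face 160 mm above the table, turning endlessly about a vertical axis. Rad, growing counter-clockwise from above; 0 (or whole turns) with the three-dot filter under the lens. Five click stops 1.257 rad apart: a sprung detent draws it to the nearest stop and holds it to about 1 degree; pushed past half way it runs on to the next stop within 0.5 s.
- hub (a point): On the wheel's axis, level with the plate's top face (160 mm above the table). An aluminium cap 36 mm across stands 7 mm above the face. x axis from the hub to the lens (away from the robot, give or take the stand's yaw), z up. The half of the wheel towards the robot lies open from above.
- lens_axis (a point): The lens's optical axis where it meets the wheel's top face: 54 mm from the hub, on the side away from the robot. The filter whose centre is here is the one in use.
- filter1 (a point): Centre, on the top face, of the filter window marked with 1 white dot, 54 mm from the hub. Windows are 44 mm across in dark rings of 51 mm that stand 1.5 mm above the face. The dots (8 mm) lie in a row along the rim, 89 mm from the hub, between each window and its tab. From above the filters follow counter-clockwise 1, 2, 3, 4, 5.
- filter2 (a point): Centre of the filter window marked with 2 dots.
- filter3 (a point): Centre of the filter window marked with 3 dots: the one wanted.
- filter4 (a point): Centre of the filter window marked with 4 dots.
- filter5 (a point): Centre of the filter window marked with 5 dots.
- tabs: The five tabs, one in line with each filter: plain brass bars 14 mm wide, 10 mm thick (151 to 161 mm above the table), straight out from the rim (100 mm from the hub) to a round end at 134 mm. A push of 1 to 1.5 N sideways at the tab turns the wheel over a click. Free air between and below them down to the baseboard and what stands on it. Origin on the axis at the plate's underside.
- tab1 (a point): Point on the tab in line with filter 1, 118 mm from the hub, on the bar's middle line, 156 mm above the table.
- tab2 (a point): Point on the tab in line with filter 2, 118 mm from the hub, on the bar's middle line, 156 mm above the table.
- tab3 (a point): Point on the tab in line with filter 3, 118 mm from the hub, on the bar's middle line, 156 mm above the table.
- tab4 (a point): Point on the tab in line with filter 4, 118 mm from the hub, on the bar's middle line, 156 mm above the table.
- tab5 (a point): Point on the tab in line with filter 5, 118 mm from the hub, on the bar's middle line, 156 mm above the table.
- glasses: The five filter glasses with their rings, not to be touched. Origin on the wheel's axis at the plate's underside.
- camera: Black camera fixed over the far part of the wheel, looking straight down: lens barrel 66 mm across about the lens axis, 172 to 236 mm above the table, above it the camera body, 130 mm wide, up to 282 mm; towards the robot it ends about over the hub. Origin on the lens axis at table height. Not to be touched.
- stand: Copy stand, fixed: grey baseboard 420 by 400 mm, 18 mm thick, from 140 mm before the wheel's axis (robot side) to 280 mm beyond; column 235 mm beyond it, 500 mm high; a lamp at each rear corner. The rails under the wheel (132 to 144 mm up) stay within 46 mm of the middle line and end 22 mm before the axis. Origin on the table under the axis, x from hub to lens, z up.
- booklet: Old stitched booklet lying on the baseboard under the lens, 130 by 180 by 12 mm, loose. Origin at the centre of its underside.
- loupe: Black standing magnifier, 42 mm across and 58 mm high, loose on the baseboard's near left corner. Origin at the centre of its underside.
- lacquer_box: Round dark red lacquer box, 103 mm across and 83 mm high, loose on the table to the left of the stand. Origin at the centre of its underside.
- brush_pot: White porcelain brush pot, 80 mm across, 112 mm high, brushes standing out of it to about 200 mm, loose on the table to the right of the stand. Origin at the centre of its underside.

How it is judged:
By the outcome, as a careful person would: the job done as asked, in the order asked, and still so for the second after the job is handed in, with the robot touching nothing.
It also fails if it takes over 58 s, if anything falls off the work surface, if the arm or the gripper's body presses on something with over 40 N, if the wrist force passes 120 N, or if a joint passes its speed limit or range.

## Working session

There is one attempt and no reset: what is moved stays moved. The work goes in short steps, Python scripts to look and compute and a shell command to move; the robot and the scene stay as the last step left them, time stands still between calls to the robot, and variables do not carry over. Pictures are saved under pics/ and viewed, at most 10 in all, crops included, and the job is handed in when it is done.

```bash
mkdir -p pics; cat > h.py <<'E'
import cv2,numpy as np
from bench import bot,optics,job
def cast(c,px,z):
    V=c["view"];K=c["intrinsics"];R=V[:3,:3];t=V[:3,3]
    o=-R.T@t; d=R.T@np.linalg.inv(K)@np.array([px[0],px[1],1.]); return o+d*(z-o[2])/d[2]
def proj(c,p):
    V=c["view"];q=c["intrinsics"]@(V[:3,:3]@np.array(p)+V[:3,3]);return q[:2]/q[2]
E
python3 - <<'E'
from h import *
for n in("scene","top"):
    c=optics.read_camera(n);cv2.imwrite(f"pics/{n}0.png",c["frame"]);V=np.array(c["view"]);print(n,(-V[:3,:3].T@V[:3,3]).round())
s=bot.sense();print(s["t"],s["tool_pos"],s["eef_rot"],s["grip_width"])
E
```

```text
scene [1247.   25.  828.]
top [ 501.   60. 1180.]
0.1 [132.52101721 559.09777752 247.5019759 ] [[-9.73018744e-01  2.30725359e-01 -5.75843489e-04]
 [ 2.30725977e-01  9.73017619e-01 -1.49542683e-03]
 [ 2.15272967e-04 -1.58794039e-03 -9.99998716e-01]] 0.9982177855704579
```

View pics/top0.png

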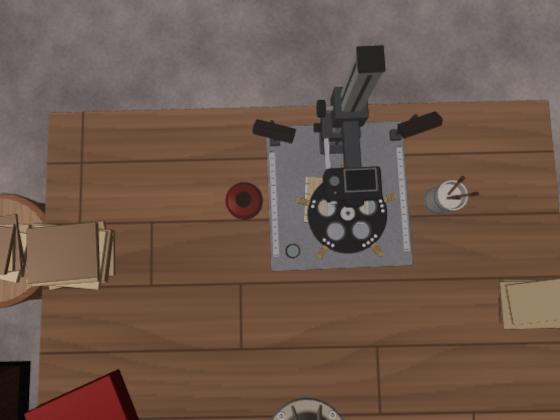

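View pics/scene0.png

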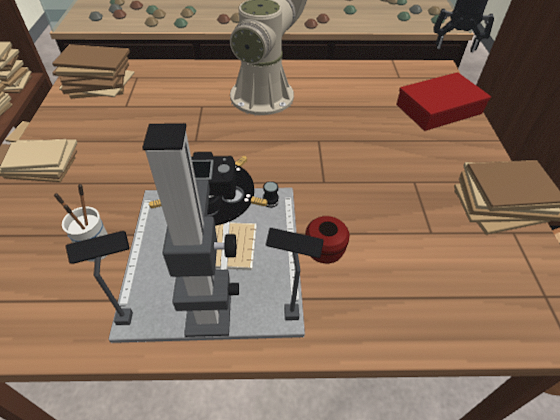

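The top view shows the wheel hub near (348,213). Tabs show at (304,201), (322,252), (377,250) and (390,198), the loupe at (293,251), and the robot base at the bottom. I'll measure these and zoom in to count the dots.

```bash
python3 - <<'E'
from h import *
c=optics.read_camera("top");f=c["frame"]
h=cv2.cvtColor(f,cv2.COLOR_BGR2HSV)
roi=np.zeros(f.shape[:2],np.uint8);cv2.circle(roi,(348,213),60,255,-1)
# hub: bright blob
hm=cv2.circle(np.zeros_like(roi),(348,213),11,255,-1)&((h[...,2]>110).astype(np.uint8)*255)
m=cv2.moments(hm,True);hp=(m["m10"]/m["m00"],m["m01"]/m["m00"]);H=cast(c,hp,167);print("hub",hp,H.round(1))
# black disc outline
dark=((h[...,2]<45).astype(np.uint8)*255)&roi; dark[:205]=0
cs=max(cv2.findContours(dark,0,1)[0],key=cv2.contourArea)
P=np.array([cast(c,p[0],160)[:2] for p in cs]);P=P[(P[:,0]<H[0]-15)&(np.hypot(*(P-H[:2]).T)>85)]
A=np.c_[2*P,np.ones(len(P))];s=np.linalg.lstsq(A,(P**2).sum(1),rcond=None)[0];print("disc",s[:2].round(1),np.sqrt(s[2]+s[0]**2+s[1]**2).round(1))
br=cv2.inRange(h,(10,90,70),(28,255,255))&roi
n,l,st,ce=cv2.connectedComponentsWithStats(br)
for i in range(1,n):
    if st[i,4]>15:
        p=cast(c,ce[i],161);d=p-H;print("brass",ce[i].round(1),st[i,4],p.round(1),np.hypot(*d[:2]).round(1),np.degrees(np.arctan2(d[1],d[0])).round(1))
print("loupe",cast(c,(293,251),76).round(),"box",cast(c,(244,201),83).round(),"pot",cast(c,(453,195),112).round())
print("board corners",[cast(c,p,18)[:2].round() for p in((272,270),(411,268),(405,123),(267,127))])
cv2.imwrite("pics/crop.png",cv2.resize(f[140:280,260:420],None,fx=5,fy=5,interpolation=cv2.INTER_CUBIC)[:600*1+100][:600] if 0 else cv2.resize(f[155:270,285:415],None,fx=5,fy=5,interpolation=cv2.INTER_CUBIC))
E
```

```text
hub (347.1060606060606, 213.21212121212122) [ 603.6 -107.1  167. ]
disc [ 606.2 -107.8] 96.9
brass [389.5 197.3] 64 [ 641.9 -216.3  161. ] 115.7 -70.7
brass [303.1 201.1] 71 [637.6   1.3 161. ] 113.6 72.6
brass [376.1 249.1] 76 [ 512.9 -176.4  161. ] 114.1 -142.7
brass [322.  251.2] 71 [510.8 -42.  161. ] 113.5 144.9
brass [350.7 269.6] 178 [ 463.9 -111.2  161. ] 139.8 -178.3
loupe [514.  28.  76.] box [652. 157.  83.] pot [ 651. -397.  112.]
board corners [array([463.,  87.]), array([ 459., -305.]), array([ 880., -312.]), array([878.,  92.])]
```

View pics/crop.png

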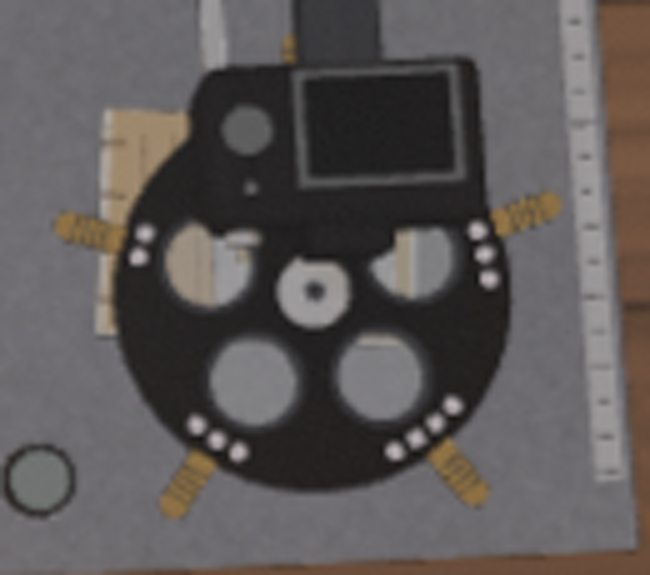

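The dot counts run 2 (left), 3 (lower left), 4 (lower right) and 5 (right, two hidden by the camera). That matches the stated order, so filter 1 is in use now. The hub is at about (605,-107.5). Filter 3 sits at about +145°, so it needs two clockwise steps. I'll push the tab at 217° clockwise twice, with the finger 122 mm from the hub, and insert at about 237°, which is (539,-210).

```bash
python3 -m creep '[[[2.85,-3.5,0,7.5,-1],[2.85,-3.5,0,7.5,-1],[2.85,-3.5,0,7.5,-1],[2.85,-3.5,0,7.5,-1]]]' 40 && python3 -m creep '[[[2.85,-3.5,0,7.5,-1],[2.85,-3.5,0,7.5,-1],[2.85,-3.5,0,7.5,-1],[2.85,-3.5,0,7.5,-1]]]' && python3 -m creep '[[[1.8,-4.9,0,0,-1],[1.8,-4.9,0,0,-1],[1.8,-4.9,0,0,-1],[1.8,-4.9,0,0,-1],[1.8,-4.9,0,0,-1]]]' && python3 -m creep '[[[1.8,-4.9,0,0,-1],[1.8,-4.9,0,0,-1],[1.8,-4.9,0,0,-1],[1.8,-4.9,0,0,-1],[1.8,-4.9,0,0,-1]]]' && python3 -m creep '[[[0,0,0,0,-1],[0,0,0,0,-1]]]'
```

```text
t: 0.65
tool_pos: [247.2, 418.3, 248.1]
eef_rot: [[-0.957, -0.291, -0.0], [-0.291, 0.957, -0.0], [0.0, -0.0, -1.0]]
contact_force: [1.1, 0.7, 0.4]
grip_width: 0.147
finger_force: 0.0
t: 1.15
tool_pos: [361.3, 278.2, 248.2]
eef_rot: [[-0.683, -0.73, -0.0], [-0.73, 0.683, 0.0], [0.0, 0.0, -1.0]]
contact_force: [1.8, -0.3, 0.2]
grip_width: 0.004
finger_force: 0.0
t: 1.78
tool_pos: [450.9, 32.9, 248.3]
eef_rot: [[-0.686, -0.727, 0.0], [-0.727, 0.686, 0.0], [-0.0, 0.0, -1.0]]
contact_force: [1.3, 0.6, 0.6]
grip_width: -0.001
finger_force: 0.0
t: 2.4
tool_pos: [540.9, -212.1, 248.0]
eef_rot: [[-0.686, -0.727, -0.0], [-0.727, 0.686, 0.0], [-0.0, 0.001, -1.0]]
contact_force: [0.8, -0.3, 0.4]
grip_width: -0.003
finger_force: 0.0
t: 2.65
tool_pos: [540.1, -210.2, 247.7]
eef_rot: [[-0.687, -0.727, -0.002], [-0.727, 0.687, 0.001], [0.0, 0.002, -1.0]]
contact_force: [-0.4, -0.2, 0.4]
grip_width: -0.0
finger_force: 0.0
```

```bash
python3 -m creep '[[[0,0,-2.8,0,-1],[0,0,-2.8,0,-1],[0,0,-2.8,0,-1],[0,0,0,0,-1],[0,0,0,0,-1]]]'; python3 - <<'E'
from h import *
c=optics.read_camera("top");cv2.imwrite("pics/c2.png",cv2.resize(c["frame"][155:285,285:435],None,fx=4,fy=4,interpolation=cv2.INTER_CUBIC))
E
```

```text
t: 3.28
tool_pos: [541.0, -209.8, 165.7]
eef_rot: [[-0.685, -0.728, 0.001], [-0.728, 0.685, -0.0], [-0.0, -0.001, -1.0]]
contact_force: [1.3, -0.4, 0.4]
grip_width: -0.0
finger_force: 0.0
```

View pics/c2.png

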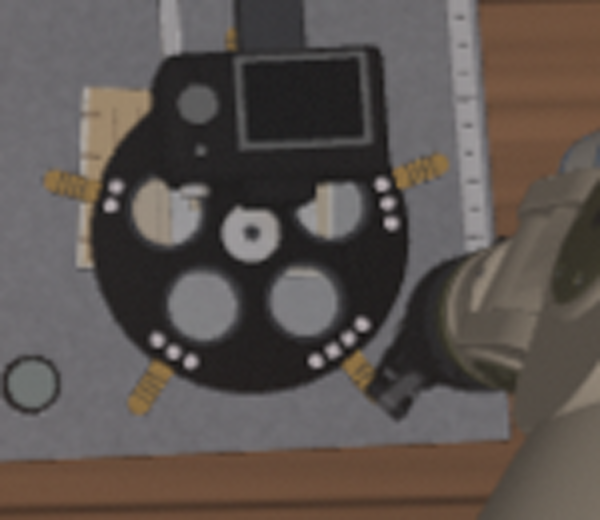

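The finger is just right of the 4-dot tab (crop ~(398,390), tab ~(358,368)) and the wheel hasn't moved. Now I'll push slowly along the arc.

```bash
python3 -m creep '[[[-0.6,0.45,0,-3,-1],[-0.6,0.45,0,-3,-1],[-0.55,0.5,0,-3,-1],[-0.55,0.5,0,-3,-1]]]' && python3 -m creep '[[[-0.5,0.55,0,-3,-1],[-0.45,0.6,0,-3,-1],[-0.4,0.6,0,-3,-1],[-0.4,0.65,0,-3,-1]]]' && python3 -m creep '[[[-0.35,0.65,0,-3,-1],[-0.3,0.7,0,-3,-1],[-0.25,0.7,0,-3,-1],[-0.2,0.7,0,-3,-1]]]' && python3 -m creep '[[[-0.15,0.7,0,-3,-1],[-0.15,0.75,0,-3,-1],[-0.1,0.75,0,-3,-1],[0,0.5,0,-3,-1],[0,0,0,0,-1]]]' && python3 -m creep '[[[0,0,0,0,-1],[0,0,0,0,-1],[0,0,0,0,-1],[0,0,0,0,-1]]]'; python3 - <<'E'
from h import *
c=optics.read_camera("top");cv2.imwrite("pics/c3.png",cv2.resize(c["frame"][155:285,285:435],None,fx=4,fy=4,interpolation=cv2.INTER_CUBIC))
E
```

```text
t: 3.82
tool_pos: [518.4, -191.6, 166.1]
eef_rot: [[-0.823, -0.567, 0.003], [-0.567, 0.823, -0.001], [-0.001, -0.003, -1.0]]
contact_force: [-0.1, -0.2, 0.1]
grip_width: -0.003
finger_force: 0.2
t: 4.32
tool_pos: [501.2, -167.9, 166.2]
eef_rot: [[-0.923, -0.384, 0.003], [-0.384, 0.923, -0.002], [-0.002, -0.003, -1.0]]
contact_force: [0.7, -1.1, -0.1]
grip_width: -0.001
finger_force: 0.6
t: 4.82
tool_pos: [490.2, -140.3, 166.2]
eef_rot: [[-0.983, -0.183, 0.003], [-0.183, 0.983, -0.002], [-0.003, -0.002, -1.0]]
contact_force: [0.8, -1.0, 0.2]
grip_width: 0.001
finger_force: 0.2
t: 5.45
tool_pos: [485.9, -112.9, 165.8]
eef_rot: [[-1.0, 0.022, 0.002], [0.022, 1.0, -0.001], [-0.002, -0.001, -1.0]]
contact_force: [0.1, 0.4, 0.2]
grip_width: -0.001
finger_force: 0.0
t: 5.95
tool_pos: [485.2, -113.1, 164.2]
eef_rot: [[-1.0, 0.023, -0.0], [0.023, 1.0, 0.0], [0.0, 0.0, -1.0]]
contact_force: [-0.2, 0.5, 0.2]
grip_width: 0.0
finger_force: 0.0
```

View pics/c3.png

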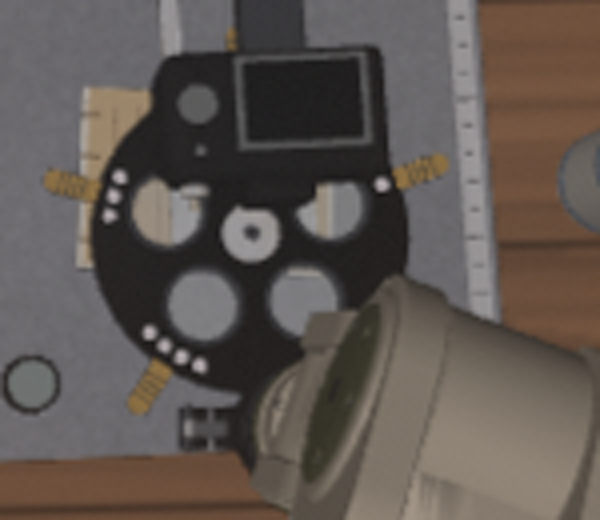

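It moved exactly one step: 3 dots are now at the left (115,197), 4 at the lower left, and 1 at the right. I'll lift, go back and repeat.

```bash
python3 -m creep '[[[0,0,2.5,0,-1],[0,0,2.5,0,-1],[0,0,0,0,-1]]]' && python3 -m creep '[[[1.11,-1.95,0,9.6,-1],[1.11,-1.95,0,9.6,-1],[1.11,-1.95,0,9.6,-1],[1.11,-1.95,0,9.6,-1],[1.11,-1.95,0,9.6,-1]]]' && python3 -m creep '[[[0,0,0,0,-1],[0,0,-2.5,0,-1],[0,0,-2.5,0,-1],[0,0,0,0,-1],[0,0,0,0,-1]]]'
```

```text
t: 6.38
tool_pos: [486.4, -113.5, 216.0]
eef_rot: [[-1.0, 0.023, 0.004], [0.023, 1.0, -0.001], [-0.004, -0.001, -1.0]]
contact_force: [0.2, -0.2, 0.2]
grip_width: 0.001
finger_force: 0.0
t: 7.0
tool_pos: [540.6, -210.9, 212.9]
eef_rot: [[-0.682, -0.731, -0.002], [-0.731, 0.682, 0.001], [0.0, 0.002, -1.0]]
contact_force: [-0.5, 0.4, -0.5]
grip_width: 0.001
finger_force: 0.0
t: 7.62
tool_pos: [540.6, -210.1, 164.9]
eef_rot: [[-0.687, -0.727, 0.0], [-0.727, 0.687, 0.0], [-0.0, 0.0, -1.0]]
contact_force: [-0.4, 0.1, 0.2]
grip_width: -0.004
finger_force: 0.0
```

Same push again, then lift and retreat toward the robot.

```bash
python3 -m creep '[[[-0.6,0.45,0,-3,-1],[-0.6,0.45,0,-3,-1],[-0.55,0.5,0,-3,-1],[-0.55,0.5,0,-3,-1]]]' && python3 -m creep '[[[-0.5,0.55,0,-3,-1],[-0.45,0.6,0,-3,-1],[-0.4,0.6,0,-3,-1],[-0.4,0.65,0,-3,-1]]]' && python3 -m creep '[[[-0.35,0.65,0,-3,-1],[-0.3,0.7,0,-3,-1],[-0.25,0.7,0,-3,-1],[-0.2,0.7,0,-3,-1]]]' && python3 -m creep '[[[-0.15,0.7,0,-3,-1],[-0.15,0.75,0,-3,-1],[-0.1,0.75,0,-3,-1],[0,0.5,0,-3,-1],[0,0,0,0,-1]]]' && python3 -m creep '[[[0,0,0,0,-1],[0,0,0,0,-1],[0,0,0,0,-1],[0,0,0,0,-1]]]' && python3 -m creep '[[[0,0,3,0,-1],[0,0,3,0,-1],[0,0,3,0,-1]]]' && python3 -m creep '[[[-2,4.5,0,0,-1],[-2,4.5,0,0,-1],[-2,4.5,0,0,-1],[-2,4.5,0,0,-1],[-2,4.5,0,0,-1]]]' && python3 -m creep '[[[-1,4,0,0,-1],[-1,4,0,0,-1],[0,0,0,0,-1],[0,0,0,0,-1]]]'; python3 - <<'E'
from h import *
c=optics.read_camera("top");cv2.imwrite("pics/c4.png",cv2.resize(c["frame"][155:285,285:435],None,fx=4,fy=4,interpolation=cv2.INTER_CUBIC))
E
```

```text
t: 8.12
tool_pos: [518.3, -191.6, 166.0]
eef_rot: [[-0.824, -0.567, 0.003], [-0.567, 0.824, -0.001], [-0.001, -0.002, -1.0]]
contact_force: [0.4, -0.9, 0.3]
grip_width: -0.003
finger_force: 0.3
t: 8.62
tool_pos: [501.1, -167.9, 166.0]
eef_rot: [[-0.924, -0.383, 0.003], [-0.383, 0.924, -0.002], [-0.002, -0.003, -1.0]]
contact_force: [1.0, -0.2, -0.1]
grip_width: -0.005
finger_force: 0.6
t: 9.12
tool_pos: [490.1, -140.2, 166.0]
eef_rot: [[-0.983, -0.183, 0.003], [-0.183, 0.983, -0.001], [-0.003, -0.002, -1.0]]
contact_force: [0.4, 0.2, 0.6]
grip_width: -0.002
finger_force: 0.2
t: 9.75
tool_pos: [485.8, -112.9, 165.7]
eef_rot: [[-1.0, 0.023, 0.002], [0.023, 1.0, -0.001], [-0.002, -0.001, -1.0]]
contact_force: [-0.6, 0.4, -0.1]
grip_width: 0.0
finger_force: 0.0
t: 10.25
tool_pos: [485.1, -113.1, 164.2]
eef_rot: [[-1.0, 0.023, -0.0], [0.023, 1.0, 0.0], [0.0, 0.0, -1.0]]
contact_force: [-0.6, 0.0, -0.7]
grip_width: 0.0
finger_force: 0.0
t: 10.62
tool_pos: [485.1, -113.0, 255.1]
eef_rot: [[-1.0, 0.023, -0.0], [0.023, 1.0, 0.0], [0.0, 0.0, -1.0]]
contact_force: [1.1, -0.1, -0.6]
grip_width: -0.006
finger_force: 0.0
t: 11.25
tool_pos: [384.4, 113.2, 254.4]
eef_rot: [[-1.0, 0.024, 0.001], [0.024, 1.0, 0.0], [-0.001, 0.0, -1.0]]
contact_force: [1.2, 0.2, -0.1]
grip_width: 0.003
finger_force: 0.0
t: 11.75
tool_pos: [365.1, 191.9, 254.2]
eef_rot: [[-1.0, 0.023, -0.0], [0.023, 1.0, -0.0], [0.0, -0.0, -1.0]]
contact_force: [0.3, -0.3, 1.0]
grip_width: -0.002
finger_force: 0.0
```

View pics/c4.png

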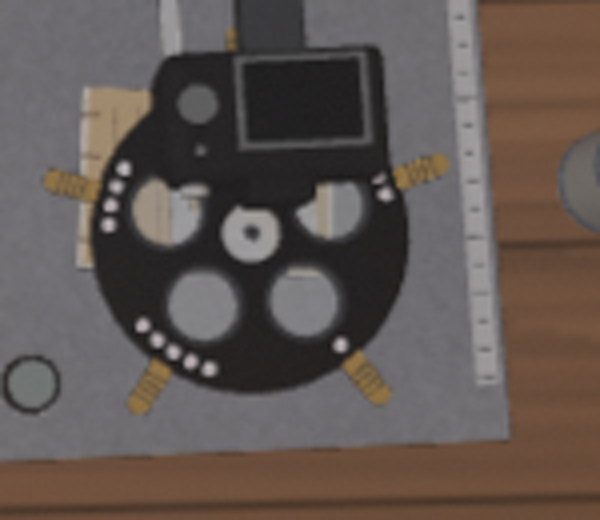

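The dots now read 4 at the left, 5 at the lower left, 1 at the lower right and 2 at the right. So filter 3 is under the lens, the tabs are seated at the stops, and the hand is clear.

```bash
python3 -c "
from bench import job
print(job.close_job())"
```

```text
the job is handed in; nothing more can be done
None
```

The three-dot filter is clicked in under the lens after two clockwise steps; the arm is clear, nothing else was touched as far as forces and the final top view show, and the job is handed in at about 12 s.

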